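# Shut the tap and change out the bayonet filter cartridge

## Task

Shut the white lever tap fully first; then twist the filter cartridge anticlockwise out of its bayonet lock, up to its end stop, and lift it out of the housing. Stand it gently upright on its foot in the middle of the steel drip tray, let go, and do not disturb the canisters, funnel, beaker or lens hood.

Things in the scene. Friction and masses are not known exactly. Their poses are not given: they have to be found in the camera images.
- filter_mouth (a point): Centre of the mouth (top face, 80 mm above the board) of the filter housing, a fixed white plastic drum of 110 mm diameter. z up. The mouth is a 58 mm round hole with two slots, 20 mm wide, running out along its +y and -y to 46 mm from the axis. Its 10 mm thick rim holds the cartridge's pins down unless they lie under the slots.
- filter: The same housing, origin on its axis at the board, axes as the mouth's; flat ears along x, 150 mm overall. Inner floor 12 mm above the board. The cartridge lifts out only with its x axis along the housing's y axis (within about 7 degrees). An end stop blocks anticlockwise turning about 3 degrees past that.
- cartridge_center (a point): Centre (59 mm above the foot) of the grey plastic filter cartridge, 118 mm tall, about 0.25 kg. z up. From the foot: round stem of 50 mm diameter to 72 mm; two side pins of 10 mm diameter at 50 mm, along x, 76 mm over the tips; disc of 60 mm diameter at 72 to 80 mm; on top a grip bar 80 mm long along x, 16 mm thick, from 80 to 118 mm.
- cartridge: The same cartridge, origin at its foot. At the start it stands upright on the housing's inner floor, locked, its x axis 0.3 to 0.7 rad anticlockwise (from above) of the housing's x axis; a further 0.87 to 1.27 rad anticlockwise frees it. It turns with little friction, has 3 mm play up and 4 mm sideways. Its foot must rise 68 mm to clear the mouth. A half turn of it looks the same.
- tray_in (a point): Centre of the inner floor of the shallow square steel drip tray, 170 mm square, rim 18 mm above the board, walls 4 mm thick; axes along its sides, z up. It cannot move. It lies on one side (left or right) of the tap, the filter on the other.
- tray: The same tray, origin under its centre at board height.
- tap_axis (a point): Point on the vertical axis of the tap's lever, at the lever's mid height (127 mm above the board). Axes: x away from the robot, y left, z up. White plastic tap on a tiled splash panel, 160 mm wide, 150 mm high, whose face is 102 mm beyond the axis in +x. A pipe of 24 mm diameter runs down to the board 30 mm before the axis (-x).
- lever (a joint): Angle of the tap's lever, rad, anticlockwise from above positive. 1.57: full open, lever points along the tap's -x, towards the robot. 0: shut, at its stop, lever points along the tap's +y (left as the robot sees it). It starts nearly open and stays where it is left; friction about 0.12 N m.
- lever_tip (a point): Tip of the tap's lever, at its mid height: a white flat bar 14 mm wide and 20 mm tall (117 to 137 mm above the board), reaching 90 mm from the tap axis, on a round hub of 38 mm diameter.
- canisters_center (a point): Bystander: centre of six black canisters in two stacks of three on a small steel base, 64 x 124 mm, 132 mm tall (this point 66 mm up).
- funnel_center (a point): Bystander: centre of a stainless funnel standing mouth down, 100 mm diameter, 115 mm tall.
- beaker_center (a point): Bystander: centre of a glass beaker, 72 mm diameter, 95 mm tall.
- hood_center (a point): Bystander: centre of a red plastic lens hood, 78 mm diameter, 45 mm tall, standing between the robot and the tap.
Things that resemble listed ones, but are neither listed nor needed, are in the scene too. Leave any black or blue look-alike of the part that bears tap_axis alone.

How it is judged:
By the outcome, as a careful person would: the job done as asked, in the order asked, and still so for the second after the job is handed in, with the robot touching nothing.
It also fails if it takes over 72 s, if anything falls off the work surface, if the arm or the gripper's body presses on something with over 40 N, if the wrist force passes 120 N, or if a joint passes its speed limit or range.

## Robot

A 6-joint arm with a two-finger parallel gripper is mounted at the origin on the work surface. World frame = base frame: x ahead of the robot, y to its left, z up, the work surface at z = 0. Lengths are in m, angles in rad, forces in N, time in s.
With the tool pointing down it reaches from about 0.35 to 0.85 m from the base axis. Payload 8.1 kg.
Tool frame: the origin (TCP) lies on the centre line of the jaws, within the pads' length; the fingertips stand robot.tips_ahead ahead of it and the grasp point (between the pads) lies 8 mm behind it (robot.tips_ahead is the distance from the TCP to the fingertips, in m); z points along the fingers, y is the direction in which the jaws open and shut (so a half turn about z gives the same grasp; the last joint's range is limited). The gripper opens to 93 mm and grips with 3 to 60 N. Pads are 15 mm wide; open, the fingers measure 128 mm over their backs; the gripper's body (75 mm by 188 mm) begins 65 mm behind the grasp point.
Start: joints at [-1.283, 0.13, 1.488, -0, 1.523, -0.085], TCP at [0.219, -0.559, 0.23] pointing down, gripper open.
Joint ranges: [-2.96, 2.96], [-0.89, 2.26], [0.02, 2.5], [-1.34, 4.48], [0, 2.73], [-2.66, 2.66]. Speed limits (rad/s): [2.39, 2.39, 2.79, 3.14, 3.14, 3.14].

## Interface

Orientations are given as a rotation vector (axis times angle).
In Python, from plant import monitor, eyes, job, robot gives the robot as it stands.
- The arm moves only by the tool servo_tool, never from a script. Its argument "plan" is a list that holds one entry, the list of rows, each a list of 7 numbers: the closure, from -1 (fully open) to 1 (shut), so that 0 is half open, then the shift along the world's x, y, z in mm, then the turn, a rotation vector about the world's x, y, z in rad. In form: [[[hand, dx, dy, dz, ax, ay, az], ...]]. A call has 1 to 12 rows; each row shifts and turns the commanded pose from where the row before left it; what a row does not reach is not made up. A row lasts 1/10 s, in which the tool goes at most 50 mm and 8.59 degrees, less where a joint would pass 70% of its speed; a pose out of reach is approached as far as the arm can. A call with a gripper value outside its range is refused whole. The fingers move at their own pace and stop on an object; "force" is the grip in N (left out, the last holds). Time passes only in rows, so rows that do not move let the fingers close. It gives the time, the measured TCP pose, the force and the opening at its end, in the units of the state.
- monitor.read_state(): the state, without advancing time (a new reading comes with each control period).
- eyes.read_camera(name): name is "scene" or "side" or "wrist"; returns the picture (420x560x3 uint8, red, green, blue); there is no depth.
- eyes.camera_info(name): a dict with "mtx" (3x3 intrinsics, pixels), "R" (3x3) and "t" (3): a world point X has camera coordinates R X + t. Camera axes: x right, y down, z forward; pixel columns grow to the right and rows downward; lengths in m; the calibration is good to about 2 mm. A picture is of the moment at which its call begins: read the wrist's pose just before it. camera_info takes no time and is no camera call; for the wrist camera it gives the pose at the moment of the call.
- job.close_job(): hands the job in, once; it reports no verdict.
The state is a dict: "t": time; "q": joint angles; "dq": joint speeds; "joint_torque": joint torques, N m; "tool_pos": TCP position; "orientation": TCP orientation; "force": force on the tool from outside, world axes, zero at the start; "wrist_torque": the same for the moment, N m; "opening": finger opening in m.
Only numpy, scipy, OpenCV 4.12 (cv2) and the standard library are available. Lean on these libraries where they do the work, as an engineer would, in place of code of your own. Each camera call takes 0.05 s, during which the arm holds its last target. There are 200 camera calls.

## Working session

There is one attempt and no reset: what is moved stays moved. The work goes in short steps, Python scripts to look and compute and a tool call to move; the robot and the scene stay as the last step left them, time stands still between calls to the robot, and variables do not carry over. Pictures are saved under pics/ and viewed, about 8 in all and at most 12, crops included, and the job is handed in when it is done.

Besides the shell and the picture viewer there is one more tool, called after "Emit:" in YAML: its name, and indented under it one key for each argument. servo_tool: Moves the arm, as the interface text tells. Its arguments: {"type":"object","properties":{"plan":{"type":"array"},"force":{"type":"number"}},"required":["plan"]}

```bash
mkdir -p pics; ls; python3 - <<'E'
from plant import monitor, eyes, job, robot
import cv2,numpy as np
s=monitor.read_state(); print(s); print(robot.tips_ahead)
for n in("scene","side"):
    cv2.imwrite(f"pics/{n}0.png",cv2.cvtColor(eyes.read_camera(n),cv2.COLOR_RGB2BGR))
    i=eyes.camera_info(n);print(n,i, -i["R"].T@i["t"])
E
```

```text
pics
{'t': 0.0, 'q': array([-1.28339897e+00,  1.31133718e-01,  1.48927144e+00,  2.33278043e-05,
        1.52302808e+00, -8.54226247e-02]), 'dq': array([ 0.00067237, -0.00184692,  0.00243942, -0.00200731,  0.0005637 ,
        0.00200265]), 'joint_torque': array([ 2.08806217e-03, -5.59853625e+01, -4.91752732e+01,  7.70038459e-02,
        3.56747839e-02, -1.77920301e-04]), 'tool_pos': array([ 0.2184039 , -0.55824104,  0.22860815]), 'orientation': array([-3.08536595e+00, -5.81896962e-01,  2.54914347e-04]), 'force': array([-0.18902236, -0.99599338, -0.89365867]), 'wrist_torque': array([ 0.00216615, -0.02141746, -0.03410951]), 'opening': 0.09320879446796898}
0.011
scene {'mtx': array([[416.19782577,   0.        , 285.96775758],
       [  0.        , 416.19782577, 211.05731558],
       [  0.        ,   0.        ,   1.        ]]), 'R': array([[ 0.3165612 ,  0.94856963,  0.00215721],
       [ 0.68051879, -0.22552053, -0.69716187],
       [-0.66082008,  0.22216242, -0.71691051]]), 't': array([-0.18823736, -0.26665951,  1.75147252])} [ 1.39846367 -0.27069233  1.07015028]
side {'mtx': array([[446.7450406 ,   0.        , 279.42652376],
       [  0.        , 446.7450406 , 214.61617108],
       [  0.        ,   0.        ,   1.        ]]), 'R': array([[-8.70763764e-01, -4.91701502e-01, -3.16188418e-04],
       [-3.47681859e-01,  6.16171029e-01, -7.06718181e-01],
       [ 3.47689217e-01, -6.15274651e-01, -7.07495097e-01]]), 't': array([0.42451037, 0.21190094, 1.3331259 ])} [-0.02019114  0.89840374  1.09306851]
```

View pics/scene0.png

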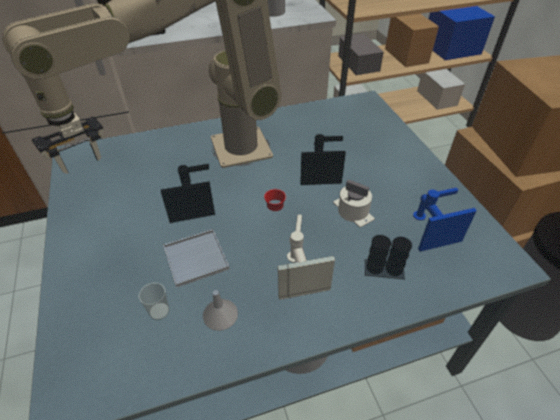

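View pics/side0.png

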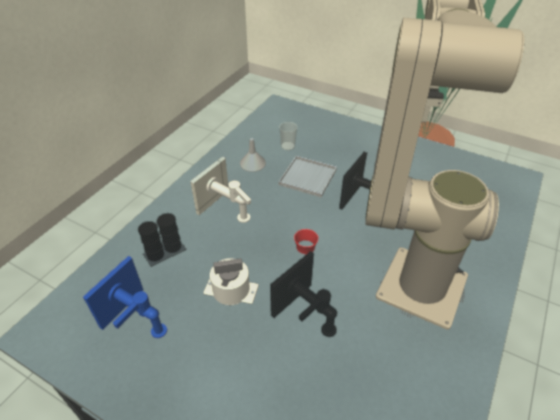

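The white tap with the cream panel is at scene (297,245) and side (240,195). It is the only white one: the two black taps are at scene (185,190) and (322,160), and the blue one is at (440,215). The filter is at scene (355,203) and side (230,280), and the tray is at scene (196,257). I'll confirm these in an enlarged crop.

```bash
python3 - <<'E'
import cv2,numpy as np
a=cv2.imread("pics/scene0.png");b=cv2.imread("pics/side0.png")
def c(im,x,y,w,h,k=5): return cv2.resize(im[y:y+h,x:x+w],(w*k,h*k),interpolation=cv2.INTER_CUBIC)
# scene: tap 270..350,210..300 ; filter 325..385,175..230 ; side: tap 185..265,150..230; filter 200..260,250..310
o=np.hstack([np.vstack([c(a,270,210,80,60),c(a,325,175,80,60)]),np.vstack([c(b,185,160,80,66)[:300],c(b,195,250,80,60)])])
cv2.imwrite("pics/crop1.png",o)
E
```

```text
(no output)
```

View pics/crop1.png

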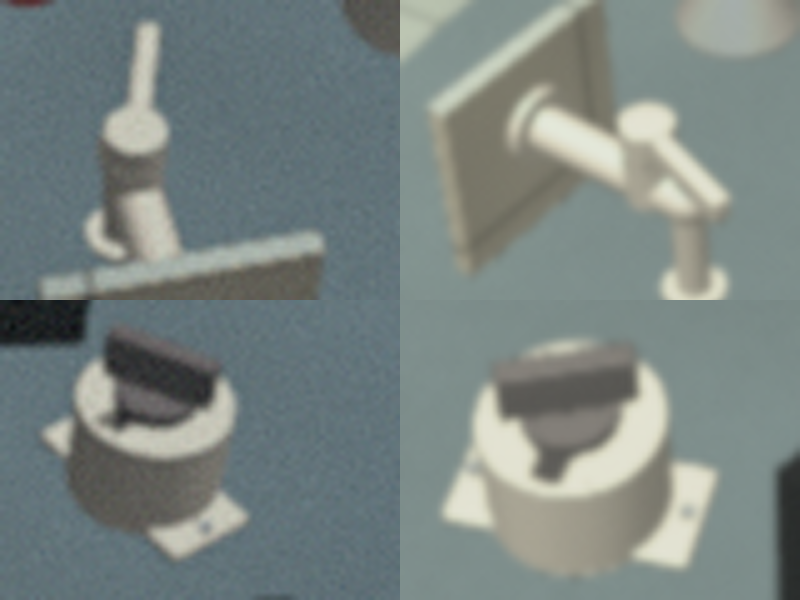

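The crop confirms the white tap, its lever pointing towards the robot (tip at scene (299.5,215)), and the filter drum with the grey bar.

```bash
cat > h.py <<'E'
from plant import monitor, eyes, job, robot
import numpy as np,cv2
I={n:eyes.camera_info(n) for n in("scene","side")}
def ray(c,uv,z):
    i=I[c] if isinstance(c,str) else c
    o=-i["R"].T@i["t"]; d=i["R"].T@np.linalg.solve(i["mtx"],[*uv,1.])
    return o+d*(z-o[2])/d[2]
def tri(a,b):
    A=[];B=[]
    for c,uv in(("scene",a),("side",b)):
        i=I[c];o=-i["R"].T@i["t"];d=i["R"].T@np.linalg.solve(i["mtx"],[*uv,1.]);d/=np.linalg.norm(d)
        P=np.eye(3)-np.outer(d,d);A.append(P);B.append(P@o)
    return np.linalg.lstsq(np.vstack(A),np.hstack(B),rcond=None)[0]
def proj(c,X):
    i=I[c] if isinstance(c,str) else c
    p=i["mtx"]@(i["R"]@np.array(X)+i["t"]);return p[:2]/p[2]
def save(n,f): 
    im=eyes.read_camera(n);cv2.imwrite(f,cv2.cvtColor(im,cv2.COLOR_RGB2BGR));return im
E
python3 - <<'E'
from h import *
np.set_printoptions(precision=4,suppress=True)
S=lambda x,y,z:ray("scene",(x,y),z); D=lambda x,y,z:ray("side",(x,y),z)
print("hub",S(297.2,236,.137),D(234.6,184,.137),tri((297.2,236),(234.6,184)))
print("tip",S(299.6,214.8,.137),D(249.0,199.6,.137))
print("mouth",S(356.2,196,.08),D(229.1,273.6,.08))
cs=lambda x,y:(325+x/5,175+(y-300)/5); cd=lambda x,y:(195+(x-400)/5,250+(y-300)/5)
print("holes",D(*cd(687,511),.005),D(*cd(478,460),.005),S(*cs(206,527),.005))
print("slot",S(*cs(115,415),.08),D(*cd(545,470),.08))
for f,p in((S,[cs(111,333),cs(217,375)]),(D,[cd(493,369),cd(635,353)])):
    e=[f(*q,.13) for q in p];v=e[1]-e[0];print("bar",(e[0]+e[1])/2,np.linalg.norm(v),np.arctan2(v[1],v[0]))
print("hood",S(275,200,.03),D(306,241,.03)); print("beaker",S(154,300,.05),D(288,136,.05))
print("funnel",S(220,315,0),D(252,162,0)); print("can",S(387,255,.066),D(160,238,.066))
for n,roi in(("scene",(155,225,80,65)),("side",(270,150,75,50))):
    im=cv2.imread(f"pics/{n}0.png");x,y,w,h=roi
    hsv=cv2.cvtColor(cv2.GaussianBlur(im,(3,3),0),cv2.COLOR_BGR2HSV)[y:y+h,x:x+w]
    m=((hsv[...,2]>np.median(hsv[:4,:,2])+18)&(hsv[...,1]<85)).astype(np.uint8)
    c=max(cv2.findContours(cv2.morphologyEx(m,cv2.MORPH_CLOSE,np.ones((5,5))),0,2)[0],key=cv2.contourArea)
    hu=cv2.convexHull(c);q=cv2.approxPolyDP(hu,.06*cv2.arcLength(hu,True),True)[:,0]+[x,y]
    P=np.array([ray(n,p,.015) for p in q]);print("tray",n,q.tolist(),P[:,:2].tolist(),P.mean(0))
E
```

```text
hub [0.6463 0.0174 0.137 ] [0.6455 0.0161 0.137 ] [0.6458 0.0169 0.1371]
tip [0.567  0.0535 0.137 ] [0.5653 0.0559 0.137 ]
mouth [0.4933 0.2884 0.08  ] [0.4857 0.293  0.08  ]
holes [0.4254 0.2713 0.005 ] [0.5538 0.3015 0.005 ] [0.5481 0.3112 0.005 ]
slot [0.4934 0.2575 0.08  ] [0.4778 0.3299 0.08  ]
bar [0.4953 0.2862 0.13  ] 0.0780414965916666 0.6870127375808136
bar [0.4857 0.292  0.13  ] 0.07811491240446992 -2.4831657379394905
hood [0.375  0.0319 0.03  ] [0.3705 0.0356 0.03  ]
beaker [ 0.6736 -0.42    0.05  ] [ 0.6813 -0.413   0.05  ]
funnel [ 0.7489 -0.2521  0.    ] [ 0.7539 -0.2532  0.    ]
can [0.7475 0.2741 0.066 ] [0.7556 0.2754 0.066 ]
tray scene [[212, 234], [225, 265], [176, 282], [164, 249]] [[0.44964546565967667, -0.21324042102918692], [0.5897197698351722, -0.20016529148953704], [0.6055509592355107, -0.3551098097334284], [0.46428208221856315, -0.373867394554613]] [ 0.5273 -0.2856  0.015 ]
tray side [[296, 160], [333, 170], [320, 192], [283, 182]] [[0.60100631155748, -0.3319515246256771], [0.4503183927234564, -0.34692562947340855], [0.4391356278479068, -0.2107634654701408], [0.5815599380256865, -0.19329423620764252]] [ 0.518  -0.2707  0.015 ]
```

```bash
python3 - <<'E'
from h import *
np.set_printoptions(precision=4,suppress=True)
i=eyes.camera_info("wrist");print(i["mtx"],i["R"],-i["R"].T@i["t"], monitor.read_state()["tool_pos"])
a=ray("scene",(278,267),.15);b=ray("scene",(334.6,258),.15);v=b-a
print(a,b,np.linalg.norm(v),np.degrees(np.arctan2(v[1],v[0]))-90)
a=ray("side",(192.5,181.5),.15);b=ray("side",(223.8,160),.15);v=a-b
print(a,b,np.linalg.norm(v),np.degrees(np.arctan2(v[1],v[0]))-90)
E
```

```text
[[334.3062   0.     281.5053]
 [  0.     334.3062 209.7227]
 [  0.       0.       1.    ]] [[ 0.366  -0.9306 -0.0023]
 [-0.9016 -0.3552  0.247 ]
 [-0.2307 -0.0884 -0.969 ]] [ 0.2813 -0.5338  0.3836] [ 0.2184 -0.5583  0.2287]
[ 0.7453 -0.0735  0.15  ] [0.7655 0.0852 0.15  ] 0.15997921545876564 -7.239856025218742
[0.7614 0.0846 0.15  ] [ 0.737  -0.0573  0.15  ] 0.14397206031563842 -9.780000072526832
```

Emit:
servo_tool:
  plan:
    - [[-1,30,30,15,0,0,0],[-1,40,40,15,0,0,0],[-1,40,40,15,0,0,0],[-1,40,40,15,0,0,0],[0,40,40,15,0,0,0],[1,40,40,15,0,0,0],[1,20,25,10,0,0,0],[1,0,0,0,0,0,0],[1,0,0,0,0,0,0]]
  force: 20

```text
t: 1.0
tool_pos: [0.4397, -0.3324, 0.3185]
orientation: [3.087, 0.585, -0.001]
force: [0.5, 0.5, 0.3]
opening: 0.0578
```

```bash
python3 - <<'E'
from h import *
i=eyes.camera_info("wrist");im=save("wrist","pics/w1.png")
np.savez("w1.npz",**i)
print([proj(i,p).round(0) for p in((.522,-.278,.018),(.646,.017,.137))])
E
```

```text
[array([266., 101.]), array([ -34., -207.])]
```

View pics/w1.png

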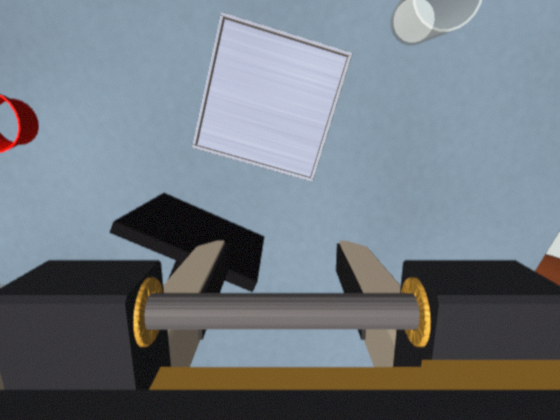

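Tray rim corners in w1 are (222,14), (350,53), (312,180) and (194,148). Next I move to the right of the lever, with the gripper shut.

```bash
python3 - <<'E'
from h import *
i=dict(np.load("w1.npz"))
P=np.array([ray(i,p,.018) for p in((222,14),(350,53),(312,180),(194,148))]);print(P.round(4),P.mean(0).round(4),np.linalg.norm(P-np.roll(P,1,0),axis=1))
print(monitor.read_state()["tool_pos"])
E
```

```text
[[ 0.5972 -0.1915  0.018 ]
 [ 0.6147 -0.3553  0.018 ]
 [ 0.4489 -0.3735  0.018 ]
 [ 0.4305 -0.2093  0.018 ]] [ 0.5228 -0.2824  0.018 ] [0.16760126 0.16473093 0.16681405 0.16519449]
[ 0.43903867 -0.33303289  0.31803541]
```

Emit:
servo_tool:
  plan:
    - [[1,12,30,-5,0,0,0],[1,12,35,-10,0,0,0],[1,12,35,-10,0,0,0],[1,12,35,-10,0,0,0],[1,12,35,-10,0,0,0],[1,12,35,-10,0,0,0],[1,12,35,-10,0,0,0],[1,12,35,-10,0,0,0],[1,12,30,-10,0,0,0],[1,10,20,-10,0,0,0],[1,0,0,0,0,0,0],[1,0,0,0,0,0,0]]

```text
t: 2.25
tool_pos: [0.5568, -0.0091, 0.2228]
orientation: [3.087, 0.581, -0.003]
force: [0.0, 0.4, 0.4]
opening: 0.0008
```

Emit:
servo_tool:
  plan:
    - [[1,4,4,-25,0,0,0],[1,4,4,-30,0,0,0],[1,2,0,-27,0,0,0],[1,0,0,-10,0,0,0],[1,0,0,0,0,0,0]]

```text
t: 2.75
tool_pos: [0.5661, -0.0013, 0.1304]
orientation: [-3.087, -0.579, 0.005]
force: [-0.4, 0.3, 0.4]
opening: 0.0004
```

```bash
python3 - <<'E'
from h import *
print(monitor.read_state()["tool_pos"],monitor.read_state()["force"])
a=save("scene","pics/s2.png");b=save("side","pics/d2.png")
c=lambda im,x,y,w,h:cv2.resize(im[y:y+h,x:x+w],(w*4,h*4),interpolation=2)
o=np.hstack([c(a,250,150,100,140),c(b,180,110,100,140)])
cv2.imwrite("pics/c2.png",o[...,::-1])
E
```

```text
[ 0.56606647 -0.00130768  0.13035831] [-0.39559042  0.25675922  0.3899942 ]
```

View pics/c2.png

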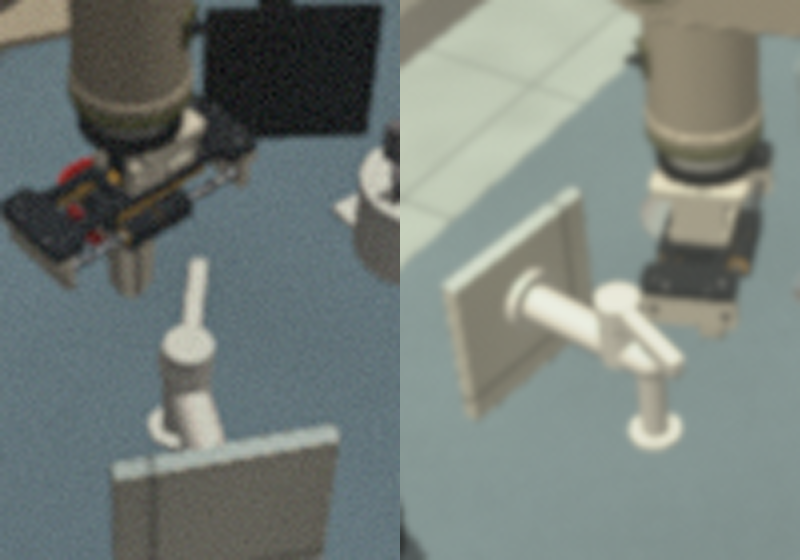

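The shut fingers (crop (130,270)) are to the right of the lever (195,285) and clear of it. Now I push along the arc.

Emit:
servo_tool:
  plan:
    - [[1,3,13,0,0,0,0],[1,4,13,0,0,0,0],[1,3,12,0,0,0,0],[1,4,11,0,0,0,0],[1,7,11,0,0,0,0],[1,8,10,0,0,0,0],[1,9,8,0,0,0,0],[1,9,6,0,0,0,0],[1,11,4,0,0,0,0],[1,5,2,0,0,0,0],[1,0,0,0,0,0,0]]

```text
t: 3.95
tool_pos: [0.6311, 0.0905, 0.1314]
orientation: [-3.087, -0.582, -0.0]
force: [-0.0, 0.2, -0.3]
opening: 0.0003
```

Emit:
servo_tool:
  plan:
    - [[1,3,0,0,0,0,0],[1,2,0,0,0,0,0],[1,0,0,0,0,0,0]]

```text
t: 4.25
tool_pos: [0.6346, 0.0904, 0.1314]
orientation: [-3.086, -0.582, 0.003]
force: [-3.8, 1.8, 1.3]
opening: 0.0005
```

Emit:
servo_tool:
  plan:
    - [[1,2,0,0,0,0,0],[1,0,0,0,0,0,0]]

```text
t: 4.45
tool_pos: [0.6353, 0.0905, 0.1312]
orientation: [-3.086, -0.582, 0.007]
force: [-11.8, 1.7, 3.6]
opening: 0.0003
```

Emit:
servo_tool:
  plan:
    - [[1,2,0,0,0,0,0],[1,0,0,0,0,0,0]]

```text
t: 4.65
tool_pos: [0.6358, 0.0905, 0.1309]
orientation: [-3.085, -0.582, 0.012]
force: [-18.8, 1.3, 7.0]
opening: 0.0004
```

Emit:
servo_tool:
  plan:
    - [[1,2,0,0,0,0,0],[1,0,0,0,0,0,0]]

```text
t: 4.85
tool_pos: [0.6364, 0.0906, 0.1307]
orientation: [-3.085, -0.582, 0.018]
force: [-26.3, 2.1, 12.2]
opening: 0.0007
```

The lever is at its stop: force rises linearly with no further motion. I back off and go to look over the filter.

Emit:
servo_tool:
  plan:
    - [[1,-12,0,0,0,0,0],[1,-20,0,0,0,0,0],[1,-20,0,20,0,0,0],[1,-10,5,35,0,0,0],[0,-15,20,35,0,0,0.05],[-1,-25,30,30,0,0,0.1],[-1,-30,30,15,0,0,0.1],[-1,-30,30,10,0,0,0.05],[-1,-30,30,0,0,0,0],[-1,-15,10,0,0,0,0],[-1,0,0,0,0,0,0],[-1,0,0,0,0,0,0]]

```text
t: 6.05
tool_pos: [0.4349, 0.2447, 0.2768]
orientation: [2.965, 1.037, 0.001]
force: [-0.8, 0.7, 0.7]
opening: 0.0599
```

```bash
python3 - <<'E'
from h import *
s=monitor.read_state();print(s["tool_pos"],s["orientation"],s["opening"])
i=eyes.camera_info("wrist");a=save("wrist","pics/w3.png");np.savez("w3.npz",**i)
print(proj(i,(.49,.29,.08)))
b=save("side","pics/d3.png");c=save("scene","pics/s3.png")
k=lambda im,x,y:cv2.resize(im[y:y+70,x:x+80],(240,210),interpolation=2)
o=np.hstack([a,np.vstack([k(b,185,150),k(c,265,200)])]);cv2.imwrite("pics/c3.png",o[...,::-1]) if 0 else cv2.imwrite("pics/c3.png",o[:,:,::-1])
E
```

```text
[0.43486619 0.24467885 0.2768181 ] [2.96474060e+00 1.03740815e+00 1.30580636e-03] 0.059862308562536735
[280.94140034 120.84376796]
```

View pics/c3.png

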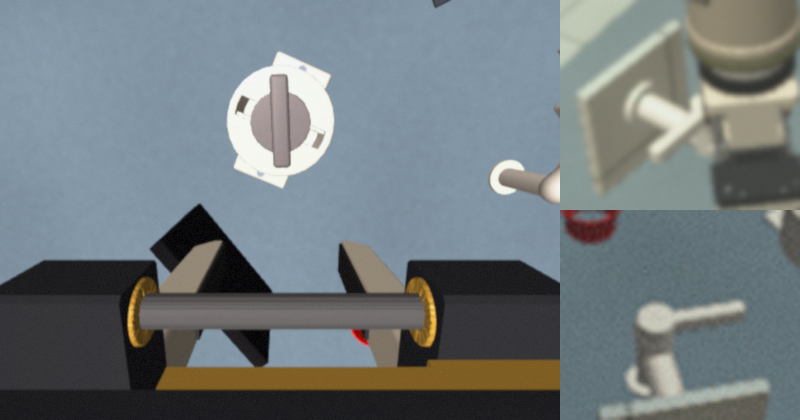

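The lever is now parallel to the panel, so the tap is shut. In w3 the bar runs from (279.5,75) to (281.5,167), the mouth centre is (280,121), the slots are at (242,104) and (318,138), and the ear holes are at (302,69) and (261,174).

```bash
python3 - <<'E'
from h import *
i=dict(np.load("w3.npz"))
def ln(p,q,z):
    a,b=ray(i,p,z),ray(i,q,z);v=b-a;return ((a+b)/2).round(4),np.linalg.norm(v).round(4),np.degrees(np.arctan2(v[1],v[0])).round(1)
print("bar",ln((281.5,167),(279.5,75),.130));print("slots",ln((242,104),(318,138),.08));print("holes",ln((261,174),(302,69),.005));print("mouth",ray(i,(280,121),.08))
im=cv2.imread("pics/w3.png");h=cv2.cvtColor(im,cv2.COLOR_BGR2HSV)
m=((h[...,2]>215)&(h[...,1]<40)).astype(np.uint8);m[200:]=0;m[:,350:]=0
m=cv2.morphologyEx(m,cv2.MORPH_OPEN,np.ones((5,5)));c=max(cv2.findContours(m,0,2)[0],key=cv2.contourArea);print(cv2.minEnclosingCircle(c),cv2.minAreaRect(c))
E
```

```text
bar (array([0.4883, 0.289 , 0.13  ]), np.float64(0.0777), np.float64(39.9))
slots (array([0.4894, 0.2902, 0.08  ]), np.float64(0.0842), np.float64(-74.7))
holes (array([0.488 , 0.2889, 0.005 ]), np.float64(0.1353), np.float64(16.7))
mouth [0.48928174 0.29065141 0.08      ]
((279.5, 119.5), 66.54707336425781) ((280.09930419921875, 120.1815185546875), (107.09220123291016, 124.55467987060547), 24.443954467773438)
```

Emit:
servo_tool:
  plan:
    - [[0,18,15,-20,0,0,0.023],[0,18,15,-30,0,0,0],[0,18,15,-30,0,0,0],[0,0,0,-35,0,0,0],[0,0,0,-30,0,0,0],[0,0,0,-15,0,0,0],[0,0,0,-9,0,0,0],[0,0,0,0,0,0,0]]

```text
t: 7.0
tool_pos: [0.4884, 0.2895, 0.1071]
orientation: [2.954, 1.07, -0.002]
force: [-0.4, -0.2, -0.1]
opening: 0.0462
```

Emit:
servo_tool:
  plan:
    - [[1,0,0,0,0,0,0],[1,0,0,0,0,0,0],[1,0,0,0,0,0,0],[1,0,0,0,0,0,0],[1,0,0,0,0,0,0],[1,0,0,0,0,0,0],[1,0,0,0,0,0,0],[1,0,0,0,0,0,0]]
  force: 30

```text
t: 7.8
tool_pos: [0.4888, 0.2903, 0.1084]
orientation: [-2.953, -1.071, -0.002]
force: [-0.0, -0.9, 5.9]
opening: 0.0161
```

Emit:
servo_tool:
  plan:
    - [[1,0,0,0,0,0,0.1],[1,0,0,0,0,0,0.13],[1,0,0,0,0,0,0.13],[1,0,0,0,0,0,0.13],[1,0,0,0,0,0,0.13],[1,0,0,0,0,0,0.13],[1,0,0,0,0,0,0.13],[1,0,0,0,0,0,0.13],[1,0,0,0,0,0,0.1],[1,0,0,0,0,0,0.0]]

```text
t: 8.8
tool_pos: [0.4885, 0.2906, 0.1084]
orientation: [-1.941, -2.47, -0.001]
force: [-1.1, 0.4, 6.6]
opening: 0.0156
```

```bash
python3 - <<'E'
from h import *
s=monitor.read_state();o=s["orientation"];print(s["tool_pos"],2*np.degrees(np.arctan2(o[1],o[0])),s["force"],s["wrist_torque"],s["opening"],s["q"])
E
```

```text
[0.48854562 0.29058841 0.1084237 ] -256.31545452900946 [-1.0518422   0.38556385  6.57376359] [-0.02108746  0.29001672  0.0449964 ] 0.015640661642971457 [4.46031996e-01 1.35050396e-01 1.70958155e+00 5.83149710e-04
 1.29617559e+00 2.07033702e-01]
```

Emit:
servo_tool:
  plan:
    - [[1,0,0,0,0,0,0.03],[1,0,0,0,0,0,0.02],[1,0,0,0,0,0,0.0]]

```text
t: 9.1
tool_pos: [0.4886, 0.2906, 0.1084]
orientation: [-1.882, -2.515, -0.002]
force: [-1.8, 1.4, 6.9]
opening: 0.0155
```

```bash
cat > st.py <<'E'
from h import *
s=monitor.read_state();o=s["orientation"];print(s["t"],s["tool_pos"].round(4),2*np.degrees(np.arctan2(o[1],o[0])).round(2)%360,s["force"].round(1),s["wrist_torque"].round(3),s["opening"])
E
python3 st.py
```

```text
9.1 [0.4886 0.2906 0.1084] 106.38 [-1.8  1.4  6.9] [ 0.096  0.39  -0.006] 0.01551921272916218
```

Emit:
servo_tool:
  plan:
    - [[1,0,0,0,0,0,0.03],[1,0,0,0,0,0,0.0]]

```text
t: 9.3
tool_pos: [0.4886, 0.2907, 0.1084]
orientation: [-1.844, -2.543, -0.002]
force: [-0.5, 1.3, 5.6]
opening: 0.0156
```

```bash
python3 st.py
```

```text
9.3 [0.4886 0.2907 0.1084] 108.1 [-0.5  1.3  5.6] [ 0.122  0.393 -0.094] 0.015565460189008676
```

Emit:
servo_tool:
  plan:
    - [[1,0,0,0,0,0,0.03],[1,0,0,0,0,0,0.0]]

```text
t: 9.5
tool_pos: [0.4888, 0.2907, 0.1084]
orientation: [1.806, 2.571, 0.002]
force: [-0.4, 1.6, 5.9]
opening: 0.0159
```

```bash
python3 st.py
```

```text
9.5 [0.4888 0.2907 0.1084] 109.82 [-0.4  1.6  5.9] [ 0.249  0.129 -0.607] 0.015890999206480853
```

The wrist torque jumped to -0.6 N m at 109.8°, so the end stop is reached. I back off slightly and lift.

Emit:
servo_tool:
  plan:
    - [[1,0,0,0,0,0,-0.04],[1,0,0,3,0,0,0],[1,0,0,4,0,0,0],[1,0,0,5,0,0,0],[1,0,0,0,0,0,0]]

```text
t: 10.0
tool_pos: [0.4884, 0.2901, 0.1203]
orientation: [-1.857, -2.534, 0.0]
force: [-0.8, 0.7, -2.9]
opening: 0.0159
```

```bash
python3 st.py
```

```text
10.0 [0.4884 0.2901 0.1203] 107.5 [-0.8  0.7 -2.9] [-0.049 -0.143 -0.053] 0.01586892412689403
```

Emit:
servo_tool:
  plan:
    - [[1,0,0,12,0,0,0],[1,0,0,15,0,0,0],[1,0,0,15,0,0,0],[1,0,0,15,0,0,0],[1,0,0,20,0,0,0],[1,0,0,25,0,0,0],[1,0,0,25,0,0,0],[1,0,0,23,0,0,0],[1,0,0,0,0,0,0],[1,0,0,0,0,0,0]]

```text
t: 11.0
tool_pos: [0.4887, 0.2902, 0.2704]
orientation: [1.858, 2.533, 0.002]
force: [0.5, -0.5, -2.8]
opening: 0.0158
```

```bash
python3 st.py
```

```text
11.0 [0.4887 0.2902 0.2704] 107.48 [ 0.5 -0.5 -2.8] [-0.06  -0.063 -0.04 ] 0.015751255294711067
```

Emit:
servo_tool:
  plan:
    - [[1,1,-10,0,0,0,0],[1,1,-20,0,0,0,0],[1,2,-30,0,0,0,0],[1,2,-30,0,0,0,0],[1,2,-30,0,0,0,0],[1,2,-30,0,0,0,0],[1,2,-30,0,0,0,0],[1,2,-30,0,0,0,0],[1,2,-30,0,0,0,0],[1,2,-30,0,0,0,0],[1,2,-30,0,0,0,0],[1,2,-30,0,0,0,0]]

```text
t: 12.2
tool_pos: [0.5092, -0.0416, 0.2679]
orientation: [-1.857, -2.531, 0.002]
force: [1.7, -0.2, -2.2]
opening: 0.0158
```

Emit:
servo_tool:
  plan:
    - [[1,2,-30,0,0,0,0],[1,2,-30,0,0,0,0],[1,2,-30,0,0,0,0],[1,2,-30,0,0,0,0],[1,2,-30,0,0,0,0],[1,2,-30,0,0,0,0],[1,0,-25,0,0,0,0],[1,0,-20,0,0,0,0],[1,0,-12,0,0,0,0],[1,0,-5,0,0,0,0],[1,0,0,0,0,0,0],[1,0,0,0,0,0,0]]

```text
t: 13.4
tool_pos: [0.5226, -0.2811, 0.2697]
orientation: [-1.857, -2.534, -0.001]
force: [0.1, 0.5, -3.0]
opening: 0.0158
```

```bash
python3 st.py;python3 - <<'E'
from h import *
a=save("scene","pics/s5.png");b=save("side","pics/d5.png")
c=lambda im,x,y,w,h:cv2.resize(im[y:y+h,x:x+w],(w*3,h*3),interpolation=2)
cv2.imwrite("pics/c5.png",np.hstack([c(a,120,130,130,190),c(b,240,50,130,190)])[...,::-1])
E
```

```text
13.4 [ 0.5226 -0.2811  0.2697] 107.52000000000001 [ 0.1  0.5 -3. ] [-0.03  -0.087  0.002] 0.015830560371418202
```

View pics/c5.png

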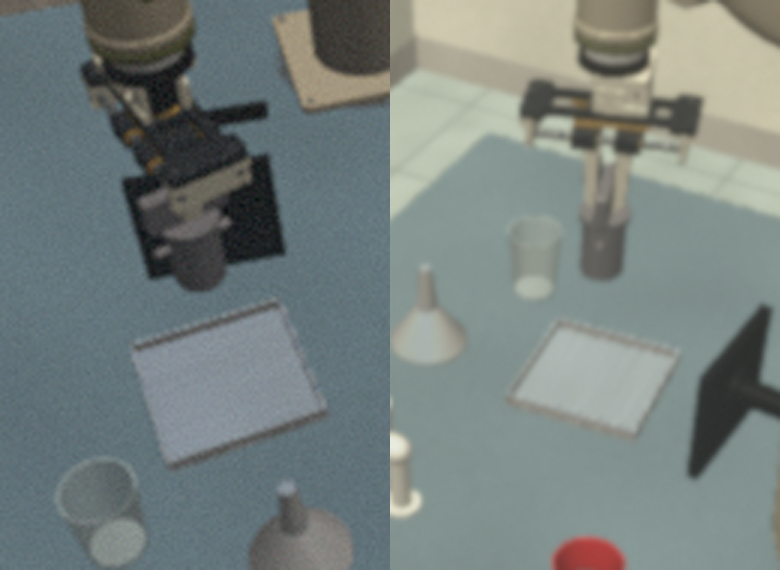

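The cartridge is held upright above the tray. I'll check the tray centre and foot position from both views.

```bash
python3 - <<'E'
from h import *
A=[(120+x/3,130+y/3) for x,y in((135,347),(277,302),(326,408),(172,466))]
B=[(240+(x-390)/3,50+y/3) for x,y in((680,350),(635,436),(508,400),(560,321))]
P=np.array([ray("scene",p,.018) for p in A]);Q=np.array([ray("side",p,.018) for p in B])
print(P.round(3)[:,:2].tolist(),P.mean(0).round(4),Q.round(3)[:,:2].tolist(),Q.mean(0).round(4))
print("foot bottom edge pred",[proj(c,(.5226,-.2811,.174)) for c in I])
print("foot seen",tri((120+198/3,130+272/3),(240+(602-390)/3,50+263/3)))
E
```

```text
[[0.454, -0.369], [0.438, -0.209], [0.599, -0.19], [0.621, -0.353]] [ 0.5281 -0.2803  0.018 ] [[0.445, -0.369], [0.425, -0.195], [0.588, -0.177], [0.606, -0.346]] [ 0.516  -0.2717  0.018 ]
foot bottom edge pred [array([187.26662952, 221.66503514]), array([310.15163864, 138.67608058])]
foot seen [ 0.5215168  -0.28356494  0.17754627]
```

Emit:
servo_tool:
  plan:
    - [[1,0,-1,-20,0,0,0],[1,0,0,-25,0,0,0],[1,0,0,-25,0,0,0],[1,0,0,-25,0,0,0],[1,0,0,-20,0,0,0],[1,0,0,-15,0,0,0],[1,0,0,-10,0,0,0],[1,0,0,-8,0,0,0],[1,0,0,-4,0,0,0],[1,0,0,0,0,0,0],[1,0,0,0,0,0,0]]

```text
t: 14.6
tool_pos: [0.5229, -0.2832, 0.1185]
orientation: [1.858, 2.532, 0.0]
force: [0.6, -0.8, -2.8]
opening: 0.0159
```

Emit:
servo_tool:
  plan:
    - [[1,0,1,-5,0,0,0],[1,0,1,-4,0,0,0],[1,0,0,-3,0,0,0],[1,0,0,-2,0,0,0],[1,0,0,0,0,0,0]]

```text
t: 15.1
tool_pos: [0.5221, -0.2807, 0.1031]
orientation: [-1.858, -2.532, 0.0]
force: [-0.3, 0.9, -3.4]
opening: 0.0155
```

Emit:
servo_tool:
  plan:
    - [[1,0,0,-1,0,0,0],[1,0,0,-1,0,0,0],[1,0,0,0,0,0,0]]

```text
t: 15.4
tool_pos: [0.5224, -0.2809, 0.1016]
orientation: [-1.858, -2.533, 0.0]
force: [0.3, 0.4, -2.9]
opening: 0.0161
```

Emit:
servo_tool:
  plan:
    - [[1,0,0,-1,0,0,0],[1,0,0,0,0,0,0]]

```text
t: 15.6
tool_pos: [0.5224, -0.2809, 0.1006]
orientation: [-1.858, -2.533, 0.0]
force: [0.5, -0.6, -2.7]
opening: 0.0157
```

Emit:
servo_tool:
  plan:
    - [[1,0,0,-1,0,0,0],[1,0,0,0,0,0,0]]

```text
t: 15.8
tool_pos: [0.5227, -0.281, 0.1004]
orientation: [1.858, 2.533, 0.0]
force: [-1.2, 1.7, 3.0]
opening: 0.0159
```

Emit:
servo_tool:
  plan:
    - [[1,0,0,-1,0,0,0],[1,0,0,0,0,0,0]]

```text
t: 16.0
tool_pos: [0.5228, -0.2811, 0.1004]
orientation: [1.858, 2.532, -0.0]
force: [-5.7, 2.9, 11.0]
opening: 0.0161
```

Emit:
servo_tool:
  plan:
    - [[1,0,0,-1,0,0,0],[1,0,0,0,0,0,0]]

```text
t: 16.2
tool_pos: [0.5229, -0.2814, 0.1004]
orientation: [1.857, 2.532, -0.0]
force: [-7.0, 4.3, 17.6]
opening: 0.0156
```

The foot is down on the tray. I relieve the press, open and rise.

Emit:
servo_tool:
  plan:
    - [[1,0,0,2,0,0,0],[1,0,0,0,0,0,0],[0.5,0,0,0,0,0,0],[0.3,0,0,0,0,0,0],[0,0,0,0,0,0,0],[-0.2,0,0,0,0,0,0],[-0.2,0,0,0,0,0,0],[-0.2,0,0,0,0,0,0]]

```text
t: 17.0
tool_pos: [0.5224, -0.2809, 0.0996]
orientation: [-1.858, -2.533, -0.0]
force: [0.1, 0.9, -0.2]
opening: 0.0548
```

Emit:
servo_tool:
  plan:
    - [[-0.2,0,0,5,0,0,0],[-0.2,0,0,10,0,0,0],[-0.2,0,0,20,0,0,0],[-0.2,0,0,30,0,0,0],[-0.2,0,0,40,0,0,0],[-0.2,0,0,40,0,0,0],[-0.2,-20,10,30,0,0,0],[-0.2,-30,30,20,0,0,0],[-0.2,-30,40,0,0,0,0],[-0.2,-20,40,0,0,0,0],[-0.2,0,20,0,0,0,0],[-0.2,0,0,0,0,0,0]]

```text
t: 18.2
tool_pos: [0.4224, -0.139, 0.2964]
orientation: [1.853, 2.533, 0.002]
force: [-0.3, -0.2, 0.4]
opening: 0.0556
```

```bash
python3 st.py;python3 - <<'E'
from h import *
a=save("scene","pics/s6.png");b=save("side","pics/d6.png")
c=lambda im,x,y,w,h:cv2.resize(im[y:y+h,x:x+w],(w*2,h*2),interpolation=2)
cv2.imwrite("pics/c6.png",np.hstack([c(a,120,140,190,190),c(b,180,100,190,190)])[...,::-1])
E
```

```text
18.2 [ 0.4224 -0.139   0.2964] 107.62 [-0.3 -0.2  0.4] [-0.081 -0.118  0.005] 0.05556263087642168
```

View pics/c6.png

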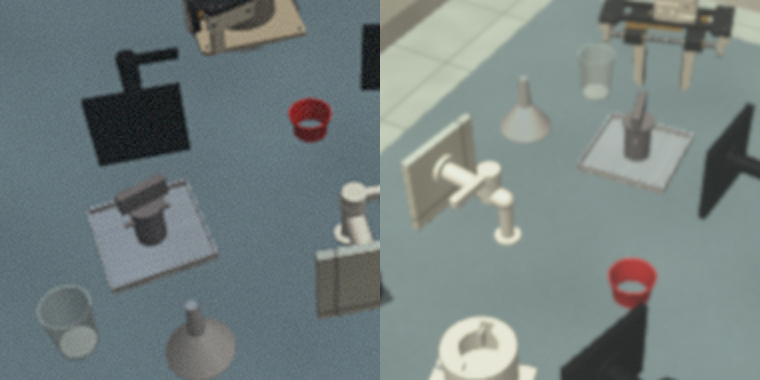

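The cartridge stands upright in the middle of the tray (scene crop (150,225), side crop (637,140)). The lever is still parallel to the panel, the housing is empty, and the funnel, beaker and hood have not moved.

```bash
python3 -c "
from h import *
print(job.close_job())"
```

```text
the job is handed in; nothing more can be done
None
```

The job is done and handed in at about 18 s of the 72 s allowed.

**What I did:**
- **Tap:** I pushed the white lever with the shut fingers until it would go no further. The force rose to about 26 N with no motion.
- **Cartridge:** I gripped the bar, turned it about 69° anticlockwise to the end stop (torque jumped to 0.6 N m), backed off about 2° and lifted it out.
- **Tray:** I lowered the cartridge until the foot touched, pressing with up to about 18 N. I then eased off, opened the fingers and moved clear.

**Last checks:**
- The cartridge stands upright near the middle of the tray, released at (0.522, -0.281). The wrist view had put the tray centre at (0.523, -0.282).
- The lever is still parallel to the panel, and the gripper is touching nothing.
- The funnel, beaker and hood look untouched. The canisters were outside the last crop, but the arm never went near them.

**One disagreement:** the scene and side views put the tray centre about 15 mm apart. I used the wrist view, which lies between them.

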